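Start the strainer cap on its thread and screw it home

TASK

The liquid strainer has been cleaned: put its blue cap back. Hold the cap level on the threaded neck with its white mark about a sixth of a turn clockwise (seen from above) past the brass bleed screw, press it lightly and turn it backward (anticlockwise) until you feel it drop off the start of the thread, and only then screw it on clockwise until it sits on the rim and is hand-tight, without forcing it. Let go of it, and leave the tape and the tools lying round it where they are.

Things in the scene. Friction and masses are not known exactly. Their poses are not given: they have to be found in the camera images.
- cap: Loose blue screw cap, 62 mm across, 45 mm high, 0.09 kg, open below. Origin: centre of its lower edge, z up. Grip bar on its roof along its y axis: 44 long, 14 thick (in x), from 20 to 45 mm up; roof flat at 20. White mark on the +x edge, over the leading lower end of its thread. Inside: bore 54 mm, 46 mm over the thread crests, 15 mm deep to the seal. Unstarted, over 6 N tips it.
- strainer: Strainer on a 104x84 mm foot plate, fixed: grey head on a clear bowl, 88 mm high, white neck on top; brass couplings on its +y and -y sides, out to 97 mm from the axis, 62 to 90 mm up. Origin: centre of the foot's underside, z up; +x points out through the brass bleed screw, roughly at the robot. The neck's thread starts above that screw or up to 30 degrees to either side of it: to be felt.
- neck_rim (a point): Centre of the white neck's rim, 114 mm up; axes as strainer. Neck: core 44 mm (rim chamfered), 52 mm over one right-hand thread, pitch 6 mm. Cap's lower edge below the rim: 6.5 to 8.5 mm on the thread's start, 12.5 after the drop, 15 when home. From drop to home 145 degrees clockwise, turning freely (under 0.1 N m); it rattles for 50 more, then tightens steeply: 0.25 N m is enough, 1 too much.
- cap_mark (a point): The white mark on the edge of the cap's roof, 31 mm from its axis on its +x side, 20 mm above its lower edge; axes as cap.
- thread_tape: Bystander: white roll of sealing tape, 54 mm across, 15 mm high, at the front edge. Origin: centre of its underside.
- pliers: Bystander: pliers with red handles, 178 mm long, 13 mm high, lying at the front edge. Origin: near its middle, underside.
- spanner_19: Bystander: steel combination spanner, 213 mm long, 10 mm high, lying behind the strainer. Origin: near its middle, underside.
Mind the look-alikes: they are no part of the job. Of the things that look like the cap, take the one that is farthest to the robot's left at the start.

How it is judged (in metres and radians):
On the way, in this order (a step that is already met when the one before it is completed fails the run):
1. the cap lies level on the start of the neck's thread, not yet dropped (z of cap in the frame of neck_rim between -0.0095 and -0.0055 m and horizontal distance between cap and neck_rim below 0.0025 m and angle between cap's own z axis and vertical below 0.07 rad), for 0.2 s.
2. turned back, the cap has dropped level past the start of the thread (z of cap in the frame of neck_rim between -0.014 and -0.0115 m and horizontal distance between cap and neck_rim below 0.0025 m and angle between cap's own z axis and vertical below 0.06 rad), for 0.1 s.
At the end, for the whole second after the job is handed in: The cap sits on the rim (its lower edge 15.0 mm below it, within 0.6 mm), centred within 2 mm, level within 1.7 degrees, at rest, and hand-tight, not forced: the contact forces of neck and thread on it add up to 2.5 to 400 N when it is let go (z of cap in the frame of neck_rim between -0.0156 and -0.0144 m and horizontal distance between cap and neck_rim below 0.002 m and angle between cap's own z axis and vertical below 0.03 rad and contact force between cap and anything else between 2.5 and 400 N and linear speed of cap below 0.01 m/s); the robot touches nothing.
It fails at once if the cap is forced on crooked (over 6 degrees off level on the neck) (horizontal distance between cap and neck_rim below 0.008 m and z of cap in the frame of neck_rim between -0.03 and -0.004 m and angle between cap's own z axis and vertical above 0.105 rad).
It fails at once if the cap is wound forward over the top of the thread, round to the far side of the neck, instead of being backed to the drop (horizontal distance between cap and neck_rim below 0.003 m and z of cap in the frame of neck_rim between -0.0113 and -0.0097 m and x of cap_mark in the frame of strainer below -0.008 m).
It fails at once if a tool or the tape beside the work is pushed away by more than 30 mm (distance of any of thread_tape, pliers, spanner_19 from where it was at the start of the episode above 0.03 m).
It also fails if it takes over 58 s, if anything falls off the work surface, if the arm or the gripper's body presses on something with over 40 N, if the wrist force passes 120 N, or if a joint passes its speed limit or range.

ROBOT

A 6-joint arm with a two-finger parallel gripper is mounted at the origin on a cart in front of the work surface, level with it; the furniture and walls round the work are solid. World frame = base frame: x ahead of the robot, y to its left, z up, the work surface at z = 0. Lengths are in mm, angles in rad, forces in N, time in s.
With the tool pointing down it reaches from about 350 to 875 mm from the base axis. Payload 4.2 kg.
Tool frame: the origin (TCP) lies midway between the tips of the shut fingers; the grasp point (between the pads) lies 19 mm behind it; z points along the fingers, y is the direction in which the jaws open and shut (so a half turn about z gives the same grasp; the last joint's range is limited). The gripper opens to 85 mm and grips with 20 to 120 N. Pads are 22 mm wide; open, the fingers measure 114 mm over their backs; the gripper's body (76 mm by 85 mm) begins 54 mm behind the grasp point. The pads swing forward as they close: fully open they stand 13 mm farther back than shut.
Start: joints at [1.499, 0.385, 0.008, 0, -1.194, -0.259], TCP at [202.967, 591.104, 231.312] pointing down, gripper open.
Joint ranges: [-3.14, 3.14], [-1.21, 2.06], [-1.07, 1.41], [-3.16, 2.05], [-2.99, -0.16], [-3.1, 3.1]. Speed limits (rad/s): [2.79, 2.79, 3.14, 3.14, 3.14, 3.14].

INTERFACE

Orientations are given as a unit quaternion [x, y, z, w].
In Python, from bench import read_state, get_image, job_done, search_frame, regions_of gives the robot as it stands.
- The arm moves only by the tool servo_tool, never from a script. Its arguments are lists of equal length, an entry for each row: "turn": the turn, a rotation vector about the world's x, y, z in rad, a list of three; "dp": the shift along the world's x, y, z in m, a list of three; "fingers": the finger opening in m, from 0 to 0.0854. In form: {"turn": [[rx, ry, rz], ...], "dp": [[tx, ty, tz], ...], "fingers": [fingers, ...]}. A call has exactly 5 rows; each row shifts and turns the pose as measured when the row begins; what a row does not reach is not made up. A row lasts 1/8 s, in which the tool goes at most 62.5 mm and 10.7 degrees, less where a joint would pass 70% of its speed; a pose out of reach is approached as far as the arm can. A call is refused whole if a number of a shift passes 0.0625 or a number of a turn 0.188, either way. A call with a gripper value outside its range is refused whole. The fingers move at their own pace and stop on an object; the grip force is fixed at half the most. Time passes only in rows, so rows that do not move let the fingers close, or fill a call up. It gives the time, the measured TCP pose, the force and the opening at its end, in the units of the state.
- read_state(): the state, without advancing time (a new reading comes with each control period).
- get_image(name): name is "scene" or "side" or "wrist"; returns a dict with "img" (480x640x3 uint8, red, green, blue), "vfov" (degrees; the focal length in pixels is half the picture's height over the tangent of half this angle, whatever the lens; pixels are square), "cx", "cy" (the principal point, pixels), "world_from_camera" (4x4, takes a point from camera to world coordinates); the wrist camera has in their place "mount" (4x4, takes a point from camera to tool coordinates, whose origin is the TCP and whose axes are the flange's). Camera axes: x right, y down, z forward; pixel columns grow to the right and rows downward; lengths in mm; the calibration is good to about 2 mm. A picture is of the moment at which its call begins: read the wrist's pose just before it. There is no depth.
- job_done(): hands the job in, once; it reports no verdict.
Trained networks look in the newest picture that a camera, given by its name, has taken for a name from the list of things; names that differ only in an ending like _2 or _b are one class to them, and where a whole thing is asked for, a point or a joint stands for the part that bears it (a point fixed in the world has none). Each returns a list of dicts, best first, with "score" (0 to 1); they miss things now and then, are a little off and sometimes report something else, mostly with a low value. They report only what shows in the picture. A call takes as long as a camera call. They do not tell look-alikes from the thing itself.
- search_frame(query, camera): "box" ([left, top, width, height] in pixels, round what is visible of it).
- regions_of(query, camera): "region" (480x640 bool, what is visible of it) and "box" ([left, top, width, height] in pixels, round what is visible of it).
The state is a dict: "clock": time; "joints": joint angles; "joint_vel": joint speeds; "joint_efforts": joint torques, N m; "position": TCP position; "ee_rot": TCP orientation; "contact_force": force on the tool from outside, world axes, zero at the start; "wrist_torque": the same for the moment, N m; "gripper_width": finger opening in mm.
Only numpy, scipy, OpenCV 4.12 (cv2) and the standard library are available. Lean on these libraries where they do the work, as an engineer would, in place of code of your own. Each camera call takes 0.05 s, during which the arm holds its last target. There are 200 camera calls.

## Working session

There is one attempt and no reset: what is moved stays moved. The work goes in short steps, Python scripts to look and compute and a tool call to move; the robot and the scene stay as the last step left them, time stands still between calls to the robot, and variables do not carry over. Pictures are saved under pics/ and viewed, about 8 in all and at most 12, crops included, and the job is handed in when it is done.

Besides the shell and the picture viewer there is one more tool, called after "Call:" in YAML: its name, and indented under it one key for each argument. servo_tool: Moves the arm, as the interface text tells. Its arguments: {"type":"object","properties":{"turn":{"type":"array","items":{"type":"array","items":{"type":"number"}}},"dp":{"type":"array","items":{"type":"array","items":{"type":"number"}}},"fingers":{"type":"array","items":{"type":"number"}}},"required":["turn","dp","fingers"]}

```bash
mkdir -p pics; ls; python3 - <<'E'
from bench import *
import cv2,numpy as np
s=read_state();print(s)
ims={}
for n in ["scene","side"]:
    d=get_image(n);ims[n]=d['img'];print(n,d['vfov'],d['cx'],d['cy'],np.round(d['world_from_camera'],3).tolist())
    for q in ["cap","strainer","neck_rim","cap_mark"]:
        print(q,[(round(r['score'],2),r['box']) for r in search_frame(q,n)][:6])
cv2.imwrite('pics/a.png',ims['scene'][:,:,::-1]);cv2.imwrite('pics/b.png',ims['side'][:,:,::-1])
E
```

```text
pics
{'clock': 0.0, 'joints': array([ 1.49859798e+00,  3.85572425e-01,  6.62578263e-03, -4.90471462e-04,
       -1.19400576e+00, -2.58589064e-01]), 'joint_vel': array([-0.00125229, -0.00075082,  0.00084704,  0.00180326,  0.00043068,
       -0.00083965]), 'joint_efforts': array([-1.14790731e-03, -3.92286909e+01,  1.88401723e+01,  4.18622777e+00,
       -4.69970342e-03, -3.05075709e-06]), 'position': array([202.79347804, 590.56738614, 230.21325741]), 'ee_rot': array([ 9.86338113e-01, -1.64729819e-01, -1.26623233e-04,  1.09457129e-03]), 'contact_force': array([0.43239804, 0.60706357, 0.26231795]), 'wrist_torque': array([-0.02715198, -0.02694131, -0.0165754 ]), 'gripper_width': 85.36928829300773}
scene 46.59140997487539 313.8032561062456 236.4013875558784 [[-0.863, -0.374, 0.339, 250.938], [-0.504, 0.621, -0.6, 602.164], [0.014, -0.689, -0.725, 841.622], [0.0, 0.0, 0.0, 1.0]]
cap [(0.88, [300.1, 272.3, 28.3, 40.0]), (0.83, [250.9, 188.6, 30.7, 31.1]), (0.77, [321.3, 330.5, 31.6, 38.2])]
strainer [(0.65, [324.4, 184.5, 61.9, 77.5]), (0.39, [267.5, 207.8, 57.6, 69.0])]
neck_rim [(0.7, [327.5, 185.9, 57.1, 77.6])]
cap_mark [(0.86, [316.3, 329.9, 37.9, 38.9]), (0.76, [295.4, 271.7, 34.1, 31.1]), (0.6, [250.5, 188.8, 29.7, 30.0])]
side 47.774838254721544 321.9775525919004 236.2865210951763 [[-0.871, -0.321, 0.372, 233.405], [-0.491, 0.559, -0.668, 615.056], [0.006, -0.765, -0.644, 665.641], [0.0, 0.0, 0.0, 1.0]]
cap [(0.95, [296.9, 256.6, 33.7, 36.7]), (0.93, [322.7, 312.3, 40.2, 43.1])]
strainer [(0.55, [332.9, 170.8, 59.1, 82.0])]
neck_rim [(0.69, [329.4, 171.4, 63.7, 81.0])]
cap_mark [(0.86, [293.6, 253.5, 39.3, 38.2]), (0.61, [323.2, 313.3, 36.7, 42.9])]
```

View pics/a.png

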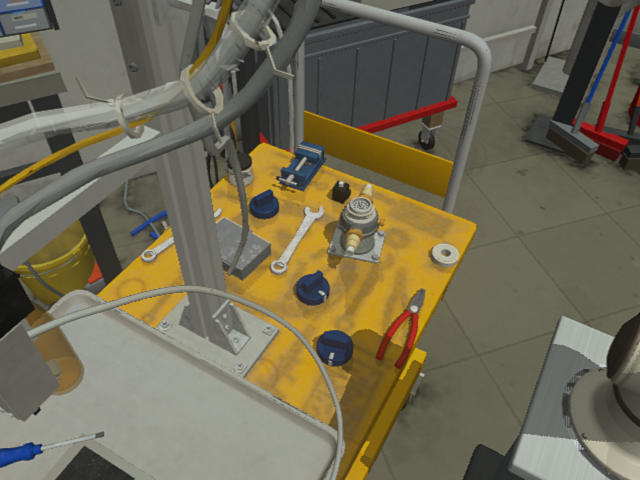

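```bash
cat >h.py <<'E'
from bench import *
import numpy as np,cv2
from scipy.spatial.transform import Rotation as R
def cam(name):
    s=read_state();d=get_image(name)
    if name=="wrist":
        T=np.eye(4);T[:3,:3]=R.from_quat(s['ee_rot']).as_matrix();T[:3,3]=s['position'];W=T@d['mount']
    else: W=d['world_from_camera']
    f=240/np.tan(np.radians(d['vfov'])/2)
    return dict(img=d['img'],W=np.array(W),f=f,cx=d['cx'],cy=d['cy'])
def at(c,u,v,z):
    r=c['W'][:3,:3]@np.array([(u-c['cx'])/c['f'],(v-c['cy'])/c['f'],1]);o=c['W'][:3,3]
    return o+r*(z-o[2])/r[2]
def proj(c,p):
    q=c['W'][:3,:3].T@(np.array(p)-c['W'][:3,3]);return c['f']*q[0]/q[2]+c['cx'],c['f']*q[1]/q[2]+c['cy']
E
python3 - <<'E'
from h import *
c=cam("scene")
for b in [(314,290),(266,204),(337,349),(350,215)]: print(b,at(c,*b,25).round())
im=cv2.resize(c['img'][160:400,220:420],(800,960),interpolation=3)[:,:, ::-1]
cv2.imwrite('pics/c.png',cv2.resize(im,(500,600)))
E
```

```text
(314, 290) [563.  45.  25.]
(266, 204) [ 768. -103.   25.]
(337, 349) [466. 134.  25.]
(350, 215) [ 598. -166.   25.]
```

View pics/c.png

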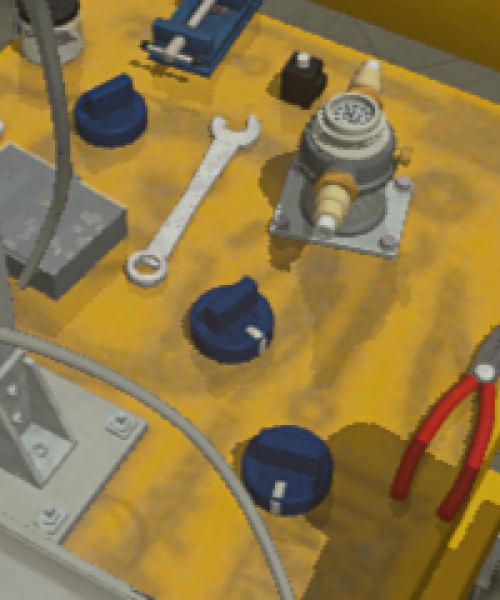

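```bash
python3 - <<'E'
from h import *
c=cam("scene")
for n,b in dict(postbase_near=(240,372),postbase_r=(275,328),postbase_l=(163,325),postc=(215,335),capctr=(334,346),strfoot_a=(328,253),foot_b=(378,262),foot_c=(384,236),tape=(445,255),pl=(410,315),pl2=(402,365)).items(): print(n,at(c,*b,0).round())
s=cam("side")
for q in ["cap","strainer"]:
  for cn,C in (("scene",c),("side",s)):
    for r in regions_of(q,cn): 
        m=r['region'];ys,xs=np.nonzero(m);print(q,cn,round(r['score'],2),r['box'],xs.mean().round(1),ys.mean().round(1),at(C,xs.mean(),ys.mean(),20).round(1))
cv2.imwrite('pics/d.png',cv2.resize(s['img'][:,:,::-1][140:380,250:450],(500,600),interpolation=2))
print(c['f'])
E
```

```text
postbase_near [591. 243.   0.]
postbase_r [589. 138.   0.]
postbase_l [766. 236.   0.]
postc [673. 205.   0.]
capctr [480. 117.   0.]
strfoot_a [596. -69.   0.]
foot_b [498. -99.   0.]
foot_c [ 519. -171.    0.]
tape [ 390. -186.   -0.]
pl [391. -13.   0.]
pl2 [361.  90.   0.]
cap scene 0.75 [297.4, 269.6, 32.6, 40.4] 312.3 289.1 [568.6  41.1  20. ]
cap scene 0.66 [251.3, 189.6, 29.3, 31.4] 264.0 205.3 [ 772.3 -101.9   20. ]
cap scene 0.6 [319.2, 329.2, 33.7, 37.4] 334.2 347.9 [472.1 131.7  20. ]
cap side 0.91 [248.0, 179.1, 31.4, 33.5] 262.3 197.6 [ 770.1 -100.1   20. ]
cap side 0.73 [295.8, 253.3, 34.2, 43.2] 314.2 275.8 [566.4  42.9  20. ]
cap side 0.69 [324.5, 315.9, 41.6, 43.1] 341.9 333.3 [467.  130.5  20. ]
strainer scene 0.96 [328.4, 181.4, 56.6, 80.6] 357.8 236.4 [ 557.8 -123.6   20. ]
strainer side 0.67 [334.2, 167.6, 59.2, 82.0] 363.1 224.2 [ 556.  -124.5   20. ]
557.3887752408547
```

View pics/b.png

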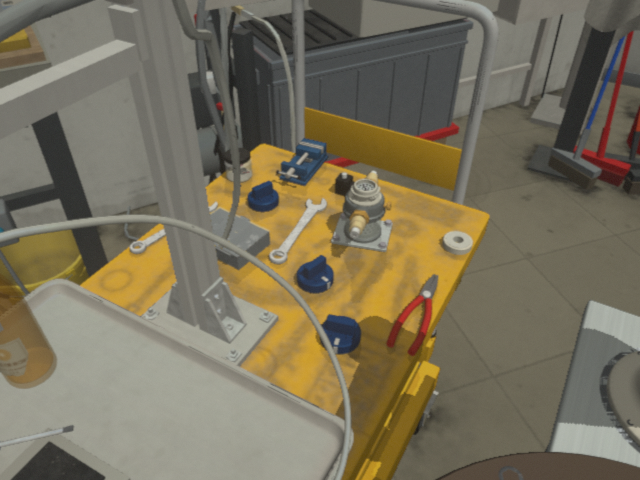

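```bash
python3 - <<'E'
from h import *
c=cam("scene");s=cam("side")
def ray(c,u,v):
    r=c['W'][:3,:3]@np.array([(u-c['cx'])/c['f'],(v-c['cy'])/c['f'],1]);return c['W'][:3,3],r/np.linalg.norm(r)
def tri(a,b):
    o,r=ray(c,*a);p,q=ray(s,*b);k=np.linalg.lstsq(np.stack([r,-q],1),p-o,rcond=None)[0]
    A=o+k[0]*r;B=p+k[1]*q;return ((A+B)/2).round(),np.linalg.norm(A-B).round(1)
print('tip',tri((103,434),(73,430)),'cornerTR',tri((330,440),(341,440)),'traytopL',tri((72,293),(57,282)))
print('foot',at(c,340,440,0),at(s,345,440,0))
# hose: project scene hose points at various depth into side
for p in [(195,288),(290,330),(330,390),(341,440)]:
    o,r=ray(c,*p);print(p,[(int(z),np.round(proj(s,o+r*(z-o[2])/r[2])).astype(int).tolist(),(o+r*(z-o[2])/r[2]).round().astype(int).tolist()) for z in (0,60,120,200,300,400)])
w=cam("wrist");cv2.imwrite('pics/w1.png',w['img'][:,:,::-1]);print(w['W'].round(2).tolist(),w['f'])
E
```

```text
tip (array([717., 437., -11.]), np.float64(0.4)) cornerTR (array([417., 229., -94.]), np.float64(7.8)) traytopL (array([957., 264.,   0.]), np.float64(11.0))
foot [390.10653701 260.32445452   0.        ] [386.62412491 272.83168878   0.        ]
(195, 288) [(0, [186, 277], [770, 140, 0]), (60, [184, 271], [733, 173, 60]), (120, [182, 264], [696, 206, 120]), (200, [180, 251], [646, 250, 200]), (300, [175, 230], [585, 305, 300]), (400, [167, 197], [523, 360, 400])]
(290, 330) [(0, [289, 317], [564, 128, 0]), (60, [289, 311], [541, 162, 60]), (120, [288, 303], [519, 196, 120]), (200, [287, 291], [489, 241, 200]), (300, [284, 269], [452, 297, 300]), (400, [281, 235], [415, 353, 400])]
(330, 390) [(0, [335, 378], [445, 194, 0]), (60, [334, 371], [431, 223, 60]), (120, [334, 364], [417, 252, 120]), (200, [333, 351], [399, 291, 200]), (300, [332, 328], [376, 340, 300]), (400, [331, 293], [353, 388, 400])]
(341, 440) [(0, [348, 431], [389, 260, 0]), (60, [348, 425], [379, 284, 60]), (120, [348, 417], [369, 308, 120]), (200, [347, 404], [356, 341, 200]), (300, [347, 381], [340, 382, 300]), (400, [346, 345], [323, 422, 400])]
[[-0.32, -0.91, -0.26, 269.44], [-0.95, 0.31, 0.09, 568.7], [0.0, 0.28, -0.96, 373.46], [0.0, 0.0, 0.0, 1.0]] 426.16026611743285
```

View pics/w1.png

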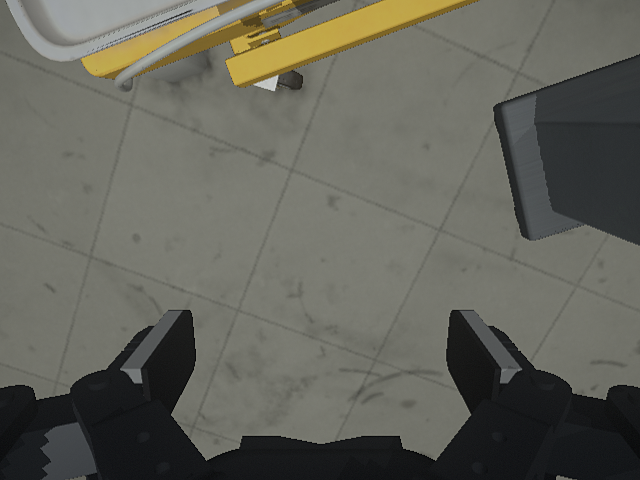

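Call:
servo_tool:
  turn:
    - [0, 0, -0.18]
    - [0, 0, -0.18]
    - [0, 0, -0.18]
    - [0, 0, -0.18]
    - [0, 0, -0.18]
  dp:
    - [-0.013, -0.048, 0]
    - [-0.013, -0.048, 0]
    - [-0.013, -0.048, 0]
    - [-0.013, -0.048, 0]
    - [0.033, -0.035, 0]
  fingers: [0.0854, 0.0854, 0.0854, 0.0854, 0.0854]

```text
clock: 1.62
position: [182.2, 360.0, 229.6]
ee_rot: [0.809, -0.588, -0.0, 0.0]
contact_force: [0.9, 0.5, 0.3]
gripper_width: 85.6
```

Call:
servo_tool:
  turn:
    - [0, 0, -0.18]
    - [0, 0, -0.18]
    - [0, 0, -0.18]
    - [0, 0, -0.18]
    - [0, 0, -0.18]
  dp:
    - [0.034, -0.035, 0]
    - [0.034, -0.035, 0]
    - [0.036, -0.035, 0]
    - [0.038, -0.048, 0]
    - [0.038, -0.048, 0]
  fingers: [0.0854, 0.0854, 0.0854, 0.0854, 0.0854]

```text
clock: 2.25
position: [365.8, 153.6, 232.5]
ee_rot: [-0.463, 0.886, 0.001, 0.005]
contact_force: [0.2, 0.6, -0.1]
gripper_width: 85.3
```

Call:
servo_tool:
  turn:
    - [0, 0, -0.18]
    - [0, 0, -0.18]
    - [0, 0, -0.18]
    - [0, 0, -0.18]
    - [0, 0, 0]
  dp:
    - [0.035, -0.015, 0]
    - [0.035, -0.01, 0]
    - [0.03, 0, 0]
    - [0, 0, 0]
    - [0, 0, 0]
  fingers: [0.0854, 0.0854, 0.0854, 0.0854, 0.0854]

```text
clock: 2.88
position: [471.2, 123.0, 233.3]
ee_rot: [-0.107, 0.994, -0.001, 0.006]
contact_force: [-0.8, 0.0, 1.6]
gripper_width: 85.3
```

```bash
python3 - <<'E'
from h import *
s=read_state();print(s['position'],s['joints'])
w=cam("wrist");cv2.imwrite('pics/w2.png',w['img'][:,:,::-1])
for q in ["cap","cap_mark"]:
    for r in regions_of(q,"wrist"):
        ys,xs=np.nonzero(r['region']);print(q,r['score'],r['box'],xs.mean(),ys.mean(),at(w,xs.mean(),ys.mean(),20).round(1))
np.savez('w2.npz',**w)
E
```

```text
[471.16255708 123.02672915 233.27257825] [ 0.59445433  0.14064864 -0.32698637  0.00817374 -1.09328258 -1.95530902]
cap 0.74 [282.6, 169.6, 78.4, 70.4] 323.3123414071511 203.79446366782008 [472.5 125.1  20. ]
cap 0.58 [164.5, 250.1, 76.5, 70.5] 204.13097979022768 284.2545408032745 [566.8  36.5  20. ]
cap_mark 0.84 [169.6, 251.9, 69.7, 70.4] 204.0030203876164 284.2406242134407 [566.8  36.4  20. ]
```

View pics/w2.png

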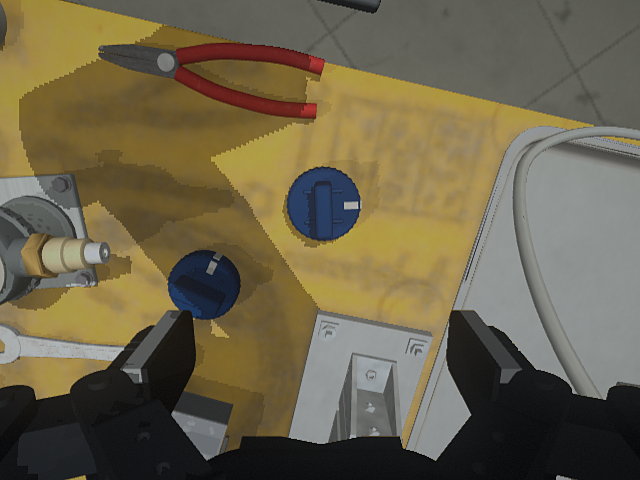

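```bash
cat >>h.py <<'E'
def capfit(w,p0,z0=0,rad=70,zs=(0,20)):
    """cap centre by matching centroid of blue mask with projected cylinder+bar hull"""
    u,v=map(int,proj(w,[*p0,z0+20]));hsv=cv2.cvtColor(w['img'],cv2.COLOR_RGB2HSV)
    blue=((hsv[...,0]>100)&(hsv[...,0]<130)&(hsv[...,1]>100)).astype(np.uint8)
    m=np.zeros_like(blue);cv2.circle(m,(u,v),rad,1,-1);blue*=m
    pts=cv2.findNonZero(blue);n,l,st,ce=cv2.connectedComponentsWithStats(blue);k=1+st[1:,4].argmax()
    hull=cv2.convexHull(cv2.findNonZero((l==k).astype(np.uint8)))
    def cen(h): M=cv2.moments(h);return np.array([M['m10'],M['m01']])/M['m00'],M['m00']
    t,A=cen(hull.astype(np.float32))
    a=np.linspace(0,6.283,90)
    def model(p): 
        P=[proj(w,(p[0]+31*np.cos(q),p[1]+31*np.sin(q),z0+z)) for q in a for z in zs]
        return cen(cv2.convexHull(np.float32(P)))
    from scipy.optimize import fsolve
    p=fsolve(lambda p:model(p)[0]-t,p0);return p,A,model(p)[1]
def mark(w,p,z0=0,lo=22,hi=33):
    hsv=cv2.cvtColor(w['img'],cv2.COLOR_RGB2HSV);vs,us=np.nonzero((hsv[...,1]<70)&(hsv[...,2]>140))
    q=np.array([at(w,u,v,z0+20)[:2]-p for u,v in zip(us,vs)]);r=np.hypot(*q.T);q=q[(r<hi)&(r>lo)]
    return len(q),q.mean(0),np.degrees(np.arctan2(*q.mean(0)[::-1]))
E
python3 - <<'E'
from h import *
w=np.load('w2.npz');w={k:w[k] for k in w.files}
p,A,B=capfit(w,(471,128));print(p,A,B);print(mark(w,p)); print(proj(w,[471,123,233]))
E
```

```text
[473.83353016 125.31719145] 4177.0 4285.8857321164105
(72, array([-6.18604604, 26.00140252]), np.float64(103.38256256538665))
(np.float64(320.1610913808891), np.float64(316.0289465218549))
```

Call:
servo_tool:
  turn:
    - [0, 0, 0.02]
    - [0, 0, 0]
    - [0, 0, 0]
    - [0, 0, 0]
    - [0, 0, 0]
  dp:
    - [0.0025, 0.0025, -0.04]
    - [0, 0, -0.045]
    - [0, 0, -0.045]
    - [0, 0, -0.01]
    - [0, 0, 0]
  fingers: [0.0854, 0.0854, 0.0854, 0.0854, 0.0854]

```text
clock: 3.65
position: [474.1, 128.0, 94.4]
ee_rot: [-0.124, 0.992, 0.001, 0.011]
contact_force: [1.5, 0.0, 0.0]
gripper_width: 85.3
```

```bash
python3 - <<'E'
from h import *
s=read_state();print(s['position'],R.from_quat(s['ee_rot']).as_matrix().round(4).tolist())
w=cam("wrist");cv2.imwrite('pics/w3.png',w['img'][:,:,::-1]);np.savez('w3.npz',**w)
p,A,B=capfit(w,(473.8,125.3),rad=120);print(p,A,B);print(mark(w,p))
E
```

```text
[474.12369184 127.95036944  94.386516  ] [[-0.9691, -0.2457, 0.0217], [-0.2457, 0.9693, 0.0048], [-0.0222, -0.0007, -0.9998]]
[474.40630892 125.40685221] 10579.5 10716.682584983995
(174, array([-6.69303525, 25.44467814]), np.float64(104.73738662031008))
```

View pics/w3.png

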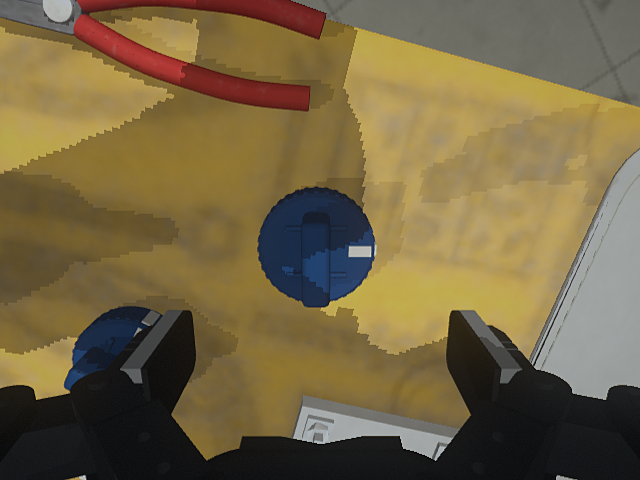

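Call:
servo_tool:
  turn:
    - [-0.005, 0.02, 0]
    - [0, 0, 0]
    - [0, 0, 0]
    - [0, 0, 0]
    - [0, 0, 0]
  dp:
    - [0, -0.0025, -0.03]
    - [0, 0, -0.03]
    - [0, 0, -0.007]
    - [0, 0, 0]
    - [0, 0, 0]
  fingers: [0.0854, 0.0854, 0.0854, 0.0854, 0.0854]

```text
clock: 4.32
position: [481.4, 130.0, 35.9]
ee_rot: [-0.126, 0.992, 0.004, 0.011]
contact_force: [-0.2, 0.2, 0.3]
gripper_width: 85.4
```

```bash
cat >st.py <<'E'
from h import *
for i in range(3):
    s=read_state();M=R.from_quat(s['ee_rot']).as_matrix()
print(s['position'].round(1),'tilt(turn needed x,y)',(-M[1,2]).round(4),M[0,2].round(4),'jaw',np.degrees(np.arctan2(M[1,1],M[0,1])).round(2),'F',s['contact_force'].round(2),'T',s['wrist_torque'].round(3),'j',s['joints'].round(3),s['gripper_width'],s['clock'])
E
python3 st.py
```

```text
[481.4 130.   35.9] tilt(turn needed x,y) -0.0107 0.0205 jaw 104.47 F [-0.15  0.2   0.31] T [ 0.003  0.042 -0.022] j [ 0.592  0.407 -0.556  0.005 -0.585 -1.914] 85.35543838962258 4.325
```

Call:
servo_tool:
  turn:
    - [-0.01, 0.02, 0]
    - [0, 0, 0]
    - [0, 0, 0]
    - [0, 0, 0]
    - [0, 0, 0]
  dp:
    - [-0.007, -0.005, 0]
    - [0, 0, 0]
    - [0, 0, 0]
    - [0, 0, 0]
    - [0, 0, 0]
  fingers: [0.0854, 0.0854, 0.0854, 0.0854, 0.0854]

```text
clock: 4.95
position: [474.9, 125.3, 38.1]
ee_rot: [-0.126, 0.992, 0.001, 0.001]
contact_force: [-0.5, -0.2, -0.3]
gripper_width: 85.4
```

```bash
python3 st.py
```

```text
[474.9 125.3  38.1] tilt(turn needed x,y) -0.0022 0.0027 jaw 104.49 F [-0.46 -0.2  -0.26] T [-0.016  0.049  0.004] j [ 5.890e-01  4.010e-01 -5.560e-01 -1.000e-03 -6.100e-01 -1.907e+00] 85.35748575077777 4.95
```

Call:
servo_tool:
  turn:
    - [0, 0.003, 0]
    - [0, 0, 0]
    - [0, 0, 0]
    - [0, 0, 0]
    - [0, 0, 0]
  dp:
    - [0, 0, -0.007]
    - [0, 0, -0.0075]
    - [0, 0, 0]
    - [0, 0, 0]
    - [0, 0, 0]
  fingers: [0.0854, 0.0854, 0.0854, 0.0854, 0.0854]

```text
clock: 5.58
position: [474.6, 125.0, 21.9]
ee_rot: [-0.126, 0.992, 0.001, -0.001]
contact_force: [-0.2, -0.0, -0.8]
gripper_width: 85.7
```

```bash
python3 st.py
```

```text
[474.6 125.   21.9] tilt(turn needed x,y) -0.0013 -0.0019 jaw 104.48 F [-0.22 -0.03 -0.84] T [ 0.011 -0.014  0.017] j [ 0.588  0.431 -0.566 -0.004 -0.576 -1.903] 85.71235534528043 5.575
```

Level and centred; raise 1 mm and close.

Call:
servo_tool:
  turn:
    - [0, 0, 0]
    - [0, 0, 0]
    - [0, 0, 0]
    - [0, 0, 0]
    - [0, 0, 0]
  dp:
    - [0, 0, 0.001]
    - [0, 0, 0]
    - [0, 0, 0]
    - [0, 0, 0]
    - [0, 0, 0]
  fingers: [0.06, 0.03, 0.0, 0.0, 0.0]

```text
clock: 6.2
position: [475.0, 125.3, 23.6]
ee_rot: [-0.126, 0.992, 0.001, -0.0]
contact_force: [-0.5, 0.0, 1.0]
gripper_width: 12.7
```

Call:
servo_tool:
  turn:
    - [0, 0, 0]
    - [0, 0, 0]
    - [0, 0, 0]
    - [0, 0, 0]
    - [0, 0, 0]
  dp:
    - [0, 0, 0]
    - [0, 0, 0]
    - [0, 0, 0.04]
    - [0, 0, 0.05]
    - [0, 0, 0.05]
  fingers: [0.0, 0.0, 0.0, 0.0, 0.0]

```text
clock: 6.82
position: [471.1, 123.1, 162.2]
ee_rot: [-0.126, 0.992, -0.002, -0.007]
contact_force: [1.3, 1.3, -0.7]
gripper_width: 12.9
```

```bash
python3 st.py
```

```text
[471.1 123.1 162.2] tilt(turn needed x,y) 0.005 -0.0129 jaw 104.44 F [ 1.32  1.28 -0.74] T [ 0.034 -0.151  0.05 ] j [ 0.588  0.224 -0.413 -0.004 -0.947 -1.905] 12.948135266761048 6.825
```

```bash
python3 - <<'E'
from h import *
c=cam("scene");s=cam("side")
print('rim',at(c,361,204.5,114),at(s,366.5,186,114))
print('feet z3',[at(c,*p,3).round() for p in ((328,253),(380,262),(384,236))])
print('screw z75',at(c,382,223,75))
for n,k in (("scene",c),("side",s)):
    print(n,[(r['score'],r['box']) for r in search_frame("strainer",n)][:2])
o=np.hstack([cv2.resize(k['img'][165:270,310:400],(390,455),interpolation=cv2.INTER_CUBIC) for k in (c,s)])
cv2.imwrite('pics/e.png',o[:,:,::-1])
E
```

```text
rim [ 555.80199039 -118.4738594   114.        ] [ 551.36870115 -117.15276298  114.        ]
feet z3 [array([595., -66.,   3.]), array([494., -99.,   3.]), array([ 518., -168.,    3.])]
screw z75 [ 513.25340606 -131.34396012   75.        ]
scene []
side [(0.78, [357.8, 199.6, 33.0, 52.4]), (0.24, [321.0, 248.2, 48.1, 35.9])]
```

View pics/e.png

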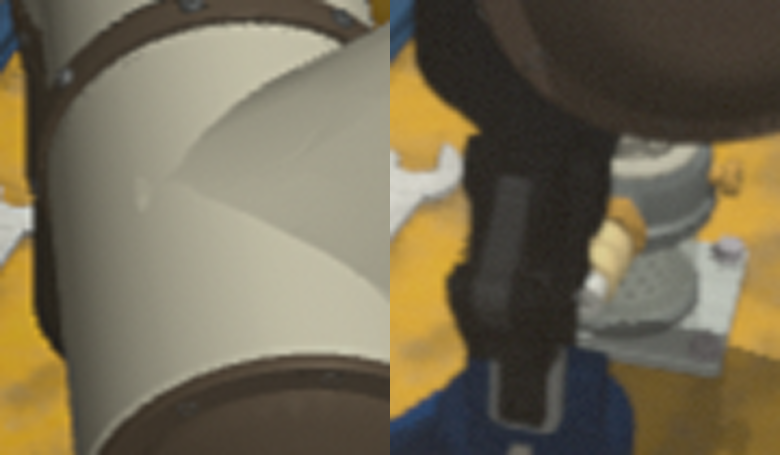

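Call:
servo_tool:
  turn:
    - [0, -0.01, 0.12]
    - [0, 0, 0.12]
    - [0, 0, 0.12]
    - [0, 0, 0.12]
    - [0, 0, 0.1]
  dp:
    - [0.022, -0.042, 0.028]
    - [0.022, -0.042, 0.028]
    - [0.022, -0.042, 0.028]
    - [0.022, -0.042, 0.028]
    - [0.022, -0.042, 0.028]
  fingers: [0.0, 0.0, 0.0, 0.0, 0.0]

```text
clock: 7.65
position: [577.2, -90.9, 292.8]
ee_rot: [-0.415, 0.91, -0.002, -0.012]
contact_force: [1.1, 0.5, -1.0]
gripper_width: 12.9
```

Call:
servo_tool:
  turn:
    - [0, 0, 0]
    - [0, 0, 0]
    - [0, 0, 0]
    - [0, 0, 0]
    - [0, 0, 0]
  dp:
    - [0, 0, 0]
    - [0, 0, 0]
    - [0, 0, 0]
    - [0, 0, 0]
    - [0, 0, 0]
  fingers: [0.0, 0.0, 0.0, 0.0, 0.0]

```text
clock: 8.28
position: [575.6, -90.9, 286.2]
ee_rot: [-0.414, 0.91, 0.001, -0.017]
contact_force: [-0.4, -0.3, -1.2]
gripper_width: 12.6
```

```bash
python3 st.py; python3 - <<'E'
from h import *
w=cam("wrist");cv2.imwrite('pics/w4.png',w['img'][:,:,::-1]);np.savez('w4.npz',**w)
print([(r['score'],r['box']) for r in search_frame("neck_rim","wrist")][:2], proj(w,[554,-118,114]))
E
```

```text
[575.6 -90.9 286.2] tilt(turn needed x,y) 0.0125 -0.0319 jaw 138.92 F [-0.4  -0.33 -1.25] T [ 0.018 -0.093  0.058] j [ 0.126  0.295  0.01   0.009 -1.319 -0.845] 12.622289905390009 8.275
[(0.97, [205.2, 97.8, 204.3, 143.4])] (np.float64(314.91582326380853), np.float64(175.8216293022225))
```

View pics/w4.png

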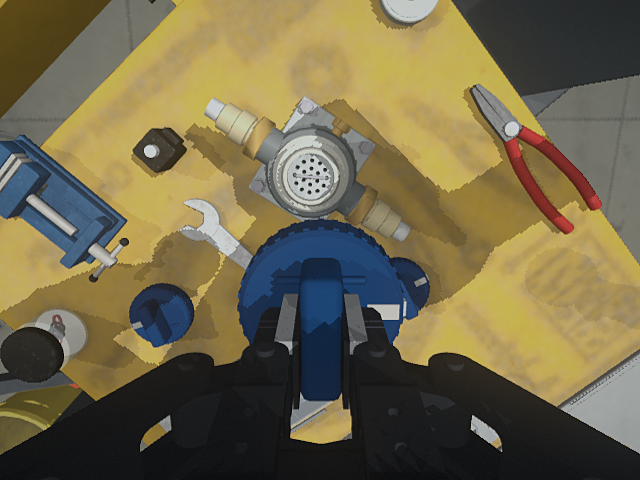

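```bash
python3 - <<'E'
from h import *
w=np.load('w4.npz');im=w['img'][110:230,240:380]
cv2.imwrite('pics/f.png',cv2.resize(im,(700,600),interpolation=cv2.INTER_CUBIC)[:,:,::-1])
E
```

```text
(no output)
```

View pics/f.png

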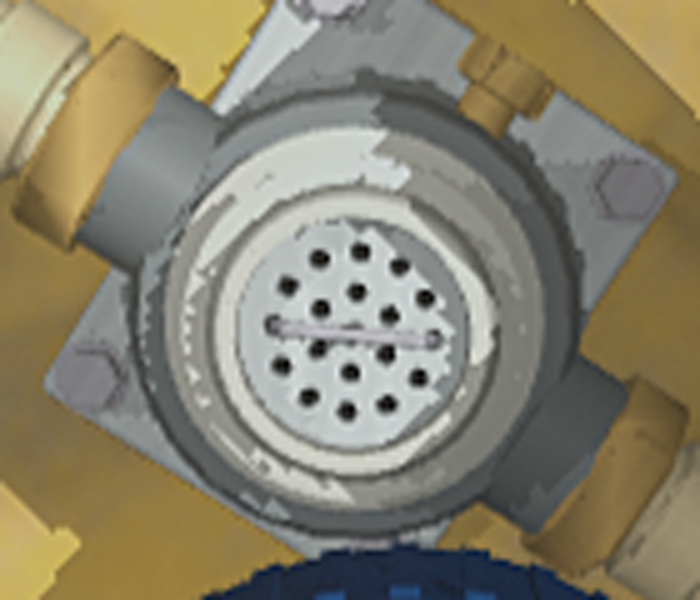

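```bash
python3 - <<'E'
from h import *
w=np.load('w4.npz');w={k:w[k] for k in w.files}
n=at(w,310.4,176.4,114);print('neck',n,'diam px for 44:',[np.subtract(proj(w,n+[22*a,22*b,0]),proj(w,n-[22*a,22*b,0])).round(1) for a,b in((1,0),(0,1))])
sc=at(w,340,127,76);print(sc,np.degrees(np.arctan2(*(sc-n)[1::-1])), sc-n)
# couplings axis: right end centre crop / left end
for p,q in (((402,231),(214,108)),((370,206),(248,139))):
    a,b=at(w,*p,76),at(w,*q,76);print(a,b,(a+b)/2,np.degrees(np.arctan2(*(a-b)[1::-1])), np.linalg.norm(a-b))
d=R.from_euler('z',0).as_matrix()
W3=np.load('w3.npz')
E
```

```text
neck [ 556.78644931 -119.87155707  114.        ] diam px for 44: [array([-44.8,  39.5]), array([39.5, 45.3])]
[ 515.41727722 -131.23245892   76.        ] -164.64386378881125 [-41.36917209 -11.36090186 -38.        ]
[531.08657027 -30.93768199  76.        ] [ 581.33553975 -207.86949142   76.        ] [ 556.21105501 -119.4035867    76.        ] 105.854646999147 183.9288561364991
[537.99925319 -65.70686038  76.        ] [ 577.51048264 -172.87332356   76.        ] [ 557.75486792 -119.29009197   76.        ] 110.23843846788493 114.21816003193402
```

Call:
servo_tool:
  turn:
    - [0.012, -0.03, -0.045]
    - [0, 0, 0]
    - [0, 0, 0]
    - [0, 0, 0]
    - [0, 0, 0]
  dp:
    - [-0.018, -0.029, 0]
    - [0, 0, -0.04]
    - [0, 0, -0.05]
    - [0, 0, -0.03]
    - [0, 0, 0]
  fingers: [0.0, 0.0, 0.0, 0.0, 0.0]

```text
clock: 9.0
position: [558.0, -120.2, 166.1]
ee_rot: [-0.394, 0.919, -0.001, 0.003]
contact_force: [-0.6, -0.5, 0.1]
gripper_width: 12.8
```

```bash
python3 st.py
```

```text
[ 558.  -120.2  166.1] tilt(turn needed x,y) -0.0002 0.0058 jaw 136.35 F [-0.56 -0.45  0.12] T [ 0.054  0.002 -0.048] j [ 0.072  0.346 -0.226  0.    -0.993 -0.834] 12.795507098283535 9.0
```

Call:
servo_tool:
  turn:
    - [0, 0.004, 0]
    - [0, 0, 0]
    - [0, 0, 0]
    - [0, 0, 0]
    - [0, 0, 0]
  dp:
    - [-0.0005, 0.0005, -0.012]
    - [0, 0, -0.012]
    - [0, 0, 0]
    - [0, 0, 0]
    - [0, 0, 0]
  fingers: [0.0, 0.0, 0.0, 0.0, 0.0]

```text
clock: 9.62
position: [560.6, -119.5, 145.3]
ee_rot: [-0.394, 0.919, -0.002, 0.005]
contact_force: [-0.1, 0.2, -1.2]
gripper_width: 12.9
```

```bash
python3 st.py
```

```text
[ 560.6 -119.5  145.3] tilt(turn needed x,y) 0.0004 0.0103 jaw 136.43 F [-0.06  0.19 -1.21] T [ 0.02   0.045 -0.003] j [ 0.073  0.369 -0.25   0.001 -0.942 -0.834] 12.887860849433048 9.625
```

Call:
servo_tool:
  turn:
    - [0, 0.01, 0]
    - [0, 0, 0]
    - [0, 0, 0]
    - [0, 0, 0]
    - [0, 0, 0]
  dp:
    - [-0.003, 0, -0.002]
    - [0, 0, -0.001]
    - [0, 0, 0]
    - [0, 0, 0]
    - [0, 0, 0]
  fingers: [0.0, 0.0, 0.0, 0.0, 0.0]

```text
clock: 10.25
position: [557.7, -119.6, 142.7]
ee_rot: [-0.394, 0.919, -0.0, 0.0]
contact_force: [0.2, 0.1, -0.1]
gripper_width: 12.5
```

```bash
python3 st.py
```

```text
[ 557.7 -119.6  142.7] tilt(turn needed x,y) 0.0004 0.0008 jaw 136.43 F [ 0.2   0.13 -0.08] T [-0.028 -0.006  0.016] j [ 0.073  0.371 -0.253  0.001 -0.946 -0.834] 12.469552383394168 10.25
```

Call:
servo_tool:
  turn:
    - [0, 0, 0]
    - [0, 0, 0]
    - [0, 0.002, 0]
    - [0, 0, 0]
    - [0, 0, 0]
  dp:
    - [0, 0, -0.002]
    - [0, 0, -0.002]
    - [-0.0004, 0, -0.002]
    - [-0.0004, 0, -0.001]
    - [0, 0, 0]
  fingers: [0.0, 0.0, 0.0, 0.0, 0.0]

```text
clock: 10.88
position: [556.7, -119.6, 135.0]
ee_rot: [-0.394, 0.919, 0.0, -0.001]
contact_force: [-1.3, -0.6, -0.1]
gripper_width: 13.2
```

```bash
python3 st.py
```

```text
[ 556.7 -119.6  135. ] tilt(turn needed x,y) 0.0004 -0.0018 jaw 136.43 F [-1.27 -0.63 -0.05] T [-0.015  0.032 -0.002] j [ 0.073  0.379 -0.263  0.    -0.93  -0.834] 13.22558922568861 10.875
```

Call:
servo_tool:
  turn:
    - [0, 0, 0]
    - [0, 0, 0]
    - [0, 0, 0]
    - [0, 0, 0]
    - [0, 0, 0]
  dp:
    - [0.0004, 0, -0.001]
    - [0, 0, -0.001]
    - [0, 0, -0.001]
    - [0, 0, 0]
    - [0, 0, 0]
  fingers: [0.0, 0.0, 0.0, 0.0, 0.0]

```text
clock: 11.5
position: [557.3, -119.6, 132.0]
ee_rot: [-0.394, 0.919, 0.0, -0.001]
contact_force: [0.3, -0.0, -0.4]
gripper_width: 13.0
```

```bash
python3 st.py
```

```text
[ 557.3 -119.6  132. ] tilt(turn needed x,y) 0.0004 -0.0015 jaw 136.43 F [ 0.27 -0.   -0.38] T [ 0.013 -0.001  0.03 ] j [ 0.073  0.383 -0.265  0.    -0.924 -0.834] 12.958377092370984 11.5
```

Call:
servo_tool:
  turn:
    - [0, 0, 0]
    - [0, 0, 0]
    - [0, 0, 0]
    - [0, 0, 0]
    - [0, 0, 0]
  dp:
    - [0, 0, -0.0007]
    - [0, 0, -0.0007]
    - [0, 0, 0]
    - [0, 0, 0]
    - [0, 0, 0]
  fingers: [0.0, 0.0, 0.0, 0.0, 0.0]

```text
clock: 12.12
position: [557.3, -119.6, 130.5]
ee_rot: [-0.394, 0.919, 0.0, -0.001]
contact_force: [-0.1, -0.3, -0.2]
gripper_width: 12.6
```

```bash
python3 st.py
```

```text
[ 557.3 -119.6  130.5] tilt(turn needed x,y) 0.0004 -0.0013 jaw 136.43 F [-0.09 -0.3  -0.18] T [-0.031 -0.02  -0.013] j [ 0.073  0.385 -0.267  0.    -0.92  -0.834] 12.633765989124617 12.125
```

Rel. z about -7.1; step on until contact.

Call:
servo_tool:
  turn:
    - [0, 0, 0]
    - [0, 0, 0]
    - [0, 0, 0]
    - [0, 0, 0]
    - [0, 0, 0]
  dp:
    - [0, 0, -0.0006]
    - [0, 0, 0]
    - [0, 0, -0.0006]
    - [0, 0, 0]
    - [0, 0, 0]
  fingers: [0.0, 0.0, 0.0, 0.0, 0.0]

```text
clock: 12.75
position: [557.5, -119.6, 129.5]
ee_rot: [-0.394, 0.919, -0.0, -0.0]
contact_force: [-0.2, -0.4, -0.5]
gripper_width: 12.5
```

```bash
python3 st.py
```

```text
[ 557.5 -119.6  129.5] tilt(turn needed x,y) 0.0005 -0.0009 jaw 136.43 F [-0.2  -0.36 -0.5 ] T [-0.04   0.032 -0.012] j [ 0.073  0.386 -0.268  0.001 -0.917 -0.834] 12.484555554442945 12.75
```

Call:
servo_tool:
  turn:
    - [0, 0, 0]
    - [0, 0, 0]
    - [0, 0, 0]
    - [0, 0, 0]
    - [0, 0, 0]
  dp:
    - [0, 0, -0.0005]
    - [0, 0, 0]
    - [0, 0, -0.0005]
    - [0, 0, 0]
    - [0, 0, 0]
  fingers: [0.0, 0.0, 0.0, 0.0, 0.0]

```text
clock: 13.38
position: [557.8, -119.6, 129.4]
ee_rot: [-0.394, 0.919, -0.0, -0.0]
contact_force: [-0.9, -0.2, 1.5]
gripper_width: 12.8
```

```bash
python3 st.py
```

```text
[ 557.8 -119.6  129.4] tilt(turn needed x,y) 0.0009 0.0002 jaw 136.46 F [-0.89 -0.23  1.47] T [ 0.101  0.168 -0.009] j [ 0.073  0.386 -0.268  0.001 -0.916 -0.834] 12.797747403725003 13.375
```

Call:
servo_tool:
  turn:
    - [0, 0, 0.09]
    - [0, 0, 0.09]
    - [0, 0, 0.09]
    - [0, 0, 0.09]
    - [0, 0, 0.09]
  dp:
    - [0, 0, -0.0003]
    - [0, 0, -0.0003]
    - [0, 0, -0.0003]
    - [0, 0, -0.0003]
    - [0, 0, -0.0003]
  fingers: [0.0, 0.0, 0.0, 0.0, 0.0]

```text
clock: 14.0
position: [558.3, -119.1, 129.9]
ee_rot: [-0.596, 0.803, -0.001, 0.001]
contact_force: [-1.4, 0.4, 2.8]
gripper_width: 12.6
```

```bash
python3 st.py
```

```text
[ 558.3 -119.1  129.9] tilt(turn needed x,y) -0.0 0.0017 jaw 163.11 F [-1.35  0.4   2.77] T [ 0.247  0.524 -0.023] j [ 0.074  0.386 -0.268  0.    -0.916 -0.369] 12.583020633361699 14.0
```

Call:
servo_tool:
  turn:
    - [0, 0, 0.06]
    - [0, 0, 0.06]
    - [0, 0, 0.06]
    - [0, 0, 0.06]
    - [0, 0, 0.06]
  dp:
    - [-0.0004, -0.0003, -0.0003]
    - [0, 0, -0.0003]
    - [0, 0, -0.0003]
    - [0, 0, -0.0003]
    - [0, 0, -0.0003]
  fingers: [0.0, 0.0, 0.0, 0.0, 0.0]

```text
clock: 14.62
position: [558.0, -118.9, 130.2]
ee_rot: [0.713, -0.701, 0.001, -0.001]
contact_force: [-0.8, 0.9, 3.0]
gripper_width: 12.8
```

```bash
python3 st.py
```

```text
[ 558.  -118.9  130.2] tilt(turn needed x,y) -0.0008 0.0023 jaw -179.08 F [-0.8   0.86  3.03] T [0.23  0.407 0.015] j [ 0.074  0.385 -0.268 -0.001 -0.916 -0.057] 12.832670810535571 14.625
```

Call:
servo_tool:
  turn:
    - [0, 0, 0.05]
    - [0, 0, 0.05]
    - [0, 0, 0.05]
    - [0, 0, 0.05]
    - [0, 0, 0.05]
  dp:
    - [0, 0, -0.0003]
    - [0, -0.0002, -0.0003]
    - [0, 0, -0.0003]
    - [0, 0, -0.0003]
    - [0, 0, -0.0003]
  fingers: [0.0, 0.0, 0.0, 0.0, 0.0]

```text
clock: 15.25
position: [557.9, -118.9, 130.4]
ee_rot: [0.797, -0.603, 0.0, -0.001]
contact_force: [-0.7, 0.3, 3.6]
gripper_width: 12.8
```

```bash
python3 st.py
```

```text
[ 557.9 -118.9  130.4] tilt(turn needed x,y) -0.0011 0.0019 jaw -164.24 F [-0.69  0.28  3.58] T [ 0.196  0.387 -0.025] j [ 0.073  0.385 -0.268 -0.001 -0.917  0.202] 12.779621895047626 15.25
```

Call:
servo_tool:
  turn:
    - [0, 0, 0.05]
    - [0, 0, 0.05]
    - [0, 0, 0.05]
    - [0, 0, 0.05]
    - [0, 0, 0.05]
  dp:
    - [0, -0.0002, -0.0002]
    - [0, 0, -0.0003]
    - [0, 0, -0.0003]
    - [0, 0, -0.0003]
    - [0, 0, -0.0003]
  fingers: [0.0, 0.0, 0.0, 0.0, 0.0]

```text
clock: 15.88
position: [557.7, -118.9, 130.6]
ee_rot: [0.869, -0.496, 0.0, -0.001]
contact_force: [0.1, 0.3, 2.5]
gripper_width: 12.7
```

```bash
python3 st.py
```

```text
[ 557.7 -118.9  130.6] tilt(turn needed x,y) -0.0013 0.0015 jaw -149.41 F [0.07 0.33 2.51] T [0.124 0.399 0.016] j [ 0.073  0.384 -0.267 -0.001 -0.918  0.462] 12.707432418217218 15.875
```

Call:
servo_tool:
  turn:
    - [0, 0, 0.04]
    - [0, 0, 0.04]
    - [0, 0, 0.04]
    - [0, 0, 0.04]
    - [0, 0, 0.04]
  dp:
    - [0, -0.0002, -0.0003]
    - [0, 0, -0.0003]
    - [0, 0, -0.0003]
    - [0, 0, -0.0003]
    - [0, 0, -0.0003]
  fingers: [0.0, 0.0, 0.0, 0.0, 0.0]

```text
clock: 16.5
position: [557.6, -119.0, 130.4]
ee_rot: [0.915, -0.403, 0.0, -0.001]
contact_force: [-0.8, 0.1, 1.5]
gripper_width: 12.6
```

```bash
python3 st.py
```

```text
[ 557.6 -119.   130.4] tilt(turn needed x,y) -0.0012 0.0012 jaw -137.53 F [-0.83  0.05  1.5 ] T [ 0.065  0.33  -0.037] j [ 0.073  0.385 -0.268 -0.001 -0.917  0.669] 12.570772781370389 16.5
```

Call:
servo_tool:
  turn:
    - [0, 0, 0.04]
    - [0, 0, 0.04]
    - [0, 0, 0.02]
    - [0, 0, 0]
    - [0, 0, 0]
  dp:
    - [0, -0.0002, -0.0004]
    - [0, 0, -0.0005]
    - [0, 0, -0.0007]
    - [0, 0, -0.0007]
    - [0, 0, -0.0007]
  fingers: [0.0, 0.0, 0.0, 0.0, 0.0]

```text
clock: 17.12
position: [556.9, -119.1, 125.6]
ee_rot: [0.935, -0.356, -0.001, -0.001]
contact_force: [-0.2, -0.6, -1.6]
gripper_width: 13.1
```

```bash
python3 st.py
```

```text
[ 556.9 -119.1  125.6] tilt(turn needed x,y) -0.002 -0.0008 jaw -131.68 F [-0.16 -0.64 -1.63] T [-0.018  0.043 -0.003] j [ 0.073  0.39  -0.273 -0.003 -0.909  0.772] 13.05092105971969 17.125
```

Call:
servo_tool:
  turn:
    - [0, 0, 0]
    - [0, 0, 0]
    - [0, 0, 0]
    - [0, 0, 0]
    - [0, 0, 0]
  dp:
    - [0.0002, 0, -0.0005]
    - [0, 0, -0.0005]
    - [0, 0, -0.0005]
    - [0, 0, -0.0004]
    - [0, 0, -0.0004]
  fingers: [0.0, 0.0, 0.0, 0.0, 0.0]

```text
clock: 17.75
position: [557.7, -119.3, 125.0]
ee_rot: [0.935, -0.356, 0.0, -0.001]
contact_force: [-1.8, 1.2, 3.8]
gripper_width: 12.5
```

```bash
python3 st.py
```

```text
[ 557.7 -119.3  125. ] tilt(turn needed x,y) -0.0012 0.001 jaw -131.66 F [-1.82  1.18  3.82] T [ 0.12   0.451 -0.073] j [ 0.073  0.391 -0.273 -0.001 -0.906  0.772] 12.549043238767279 17.75
```

Call:
servo_tool:
  turn:
    - [0, 0, -0.15]
    - [0, 0, -0.18]
    - [0, 0, -0.18]
    - [0, 0, -0.18]
    - [0, 0, -0.18]
  dp:
    - [-0.0003, 0, -0.0002]
    - [0, 0, -0.0003]
    - [0, 0, -0.0003]
    - [0, 0, -0.0003]
    - [0, 0, -0.0003]
  fingers: [0.0, 0.0, 0.0, 0.0, 0.0]

```text
clock: 18.38
position: [557.8, -120.0, 124.1]
ee_rot: [-0.688, 0.726, -0.001, -0.0]
contact_force: [-0.5, -0.3, 3.0]
gripper_width: 12.6
```

```bash
python3 st.py
```

```text
[ 557.8 -120.   124.1] tilt(turn needed x,y) 0.0021 0.0019 jaw 176.93 F [-0.49 -0.27  3.  ] T [-0.026  0.364 -0.02 ] j [ 0.073  0.392 -0.276  0.003 -0.901 -0.128] 12.577694332402205 18.375
```

Call:
servo_tool:
  turn:
    - [0, 0, -0.16]
    - [0, 0, -0.17]
    - [0, 0, -0.17]
    - [0, 0, -0.17]
    - [0, 0, -0.17]
  dp:
    - [-0.0002, 0.0003, -0.0002]
    - [0, 0, -0.0003]
    - [0, 0, -0.0003]
    - [0, 0, -0.0003]
    - [0, 0, -0.0003]
  fingers: [0.0, 0.0, 0.0, 0.0, 0.0]

```text
clock: 19.0
position: [558.2, -120.3, 123.3]
ee_rot: [-0.319, 0.948, -0.002, -0.0]
contact_force: [-0.6, -0.9, 3.4]
gripper_width: 12.6
```

```bash
python3 st.py
```

```text
[ 558.2 -120.3  123.3] tilt(turn needed x,y) 0.0043 0.0005 jaw 127.2 F [-0.65 -0.9   3.36] T [ 0.037  0.321 -0.023] j [ 0.074  0.394 -0.276  0.005 -0.901 -0.999] 12.569679349559236 19.0
```

Call:
servo_tool:
  turn:
    - [0.003, 0, -0.15]
    - [0, 0, -0.15]
    - [0, 0, -0.15]
    - [0, 0, -0.15]
    - [0, 0, -0.15]
  dp:
    - [-0.0004, 0.0005, -0.0002]
    - [0, 0, -0.0003]
    - [0, 0, -0.0003]
    - [0, 0, -0.0003]
    - [0, 0, -0.0002]
  fingers: [0.0, 0.0, 0.0, 0.0, 0.0]

```text
clock: 19.62
position: [558.5, -120.5, 122.6]
ee_rot: [0.063, 0.998, -0.001, 0.0]
contact_force: [-0.3, -0.1, 3.1]
gripper_width: 12.6
```

```bash
python3 st.py
```

```text
[ 558.5 -120.5  122.6] tilt(turn needed x,y) 0.0028 0.0006 jaw 82.79 F [-0.29 -0.14  3.05] T [0.076 0.334 0.029] j [ 0.073  0.395 -0.276  0.004 -0.9   -1.771] 12.622853196365709 19.625
```

Call:
servo_tool:
  turn:
    - [0.003, 0, -0.14]
    - [0, 0, -0.14]
    - [0, 0, -0.14]
    - [0, 0, -0.14]
    - [0, 0, -0.14]
  dp:
    - [-0.0004, 0.0005, 0]
    - [0, 0, -0.0001]
    - [0, 0, 0]
    - [0, 0, -0.0001]
    - [0, 0, 0]
  fingers: [0.0, 0.0, 0.0, 0.0, 0.0]

```text
clock: 20.25
position: [558.5, -120.5, 122.6]
ee_rot: [0.412, 0.911, -0.0, 0.001]
contact_force: [-1.6, 0.2, 1.7]
gripper_width: 12.7
```

```bash
python3 st.py
```

```text
[ 558.5 -120.5  122.6] tilt(turn needed x,y) 0.0012 0.0011 jaw 41.33 F [-1.56  0.16  1.74] T [0.058 0.345 0.033] j [ 7.200e-02  3.950e-01 -2.750e-01  2.000e-03 -9.000e-01 -2.493e+00] 12.68547538777316 20.25
```

Seated (z unchanged), 187° turned. Now small steps watching the torque.

Call:
servo_tool:
  turn:
    - [0, 0, -0.04]
    - [0, 0, -0.04]
    - [0, 0, -0.04]
    - [0, 0, -0.03]
    - [0, 0, -0.03]
  dp:
    - [0, 0, 0]
    - [0, 0, 0]
    - [0, 0, 0]
    - [0, 0, 0]
    - [0, 0, 0]
  fingers: [0.0, 0.0, 0.0, 0.0, 0.0]

```text
clock: 20.88
position: [558.4, -120.7, 122.6]
ee_rot: [0.496, 0.869, -0.0, 0.001]
contact_force: [-0.5, 0.2, 2.5]
gripper_width: 13.0
```

```bash
python3 st.py
```

```text
[ 558.4 -120.7  122.6] tilt(turn needed x,y) 0.0014 0.001 jaw 30.59 F [-0.48  0.17  2.46] T [ 0.134  0.269 -0.013] j [ 7.10e-02  3.95e-01 -2.75e-01  2.00e-03 -9.00e-01 -2.68e+00] 13.02615664796916 20.875
```

Call:
servo_tool:
  turn:
    - [0, 0, -0.03]
    - [0, 0, -0.03]
    - [0, 0, -0.03]
    - [0, 0, -0.03]
    - [0, 0, -0.03]
  dp:
    - [0, 0, 0]
    - [0, 0, 0]
    - [0, 0, 0]
    - [0, 0, 0]
    - [0, 0, 0]
  fingers: [0.0, 0.0, 0.0, 0.0, 0.0]

```text
clock: 21.5
position: [558.0, -120.8, 122.6]
ee_rot: [0.563, 0.826, -0.001, 0.0]
contact_force: [-1.5, -0.8, 3.2]
gripper_width: 12.7
```

```bash
python3 st.py
```

```text
[ 558.  -120.8  122.6] tilt(turn needed x,y) 0.0019 -0.0002 jaw 21.47 F [-1.5  -0.84  3.15] T [-0.141  0.374  0.238] j [ 7.10e-02  3.95e-01 -2.76e-01  2.00e-03 -9.01e-01 -2.84e+00] 12.678172698203644 21.5
```

Call:
servo_tool:
  turn:
    - [0, 0, -0.03]
    - [0, 0, -0.02]
    - [0, 0, -0.02]
    - [0, 0, -0.02]
    - [0, 0, -0.02]
  dp:
    - [0, 0, 0]
    - [0, 0, 0]
    - [0, 0, 0]
    - [0, 0, 0]
    - [0, 0, 0]
  fingers: [0.0, 0.0, 0.0, 0.0, 0.0]

```text
clock: 22.12
position: [557.3, -121.2, 122.6]
ee_rot: [0.61, 0.793, -0.002, 0.0]
contact_force: [-3.1, -0.8, 4.3]
gripper_width: 12.7
```

```bash
python3 st.py
```

```text
[ 557.3 -121.2  122.6] tilt(turn needed x,y) 0.0027 -0.0019 jaw 14.86 F [-3.14 -0.81  4.27] T [-0.173  0.531  0.475] j [ 0.071  0.395 -0.276  0.003 -0.902 -2.956] 12.74653864093055 22.125
```

Call:
servo_tool:
  turn:
    - [0, 0, 0]
    - [0, 0, 0]
    - [0, 0, 0]
    - [0, 0, 0]
    - [0, 0, 0]
  dp:
    - [0, 0, 0]
    - [0, 0, 0]
    - [0, 0, 0]
    - [0, 0, 0]
    - [0, 0, 0]
  fingers: [0.03, 0.06, 0.07, 0.07, 0.07]

```text
clock: 22.75
position: [558.3, -120.5, 121.5]
ee_rot: [0.611, 0.791, -0.0, 0.0]
contact_force: [0.1, -0.3, -0.6]
gripper_width: 69.9
```

Call:
servo_tool:
  turn:
    - [0, 0, 0]
    - [0, 0, 0]
    - [0, 0, 0]
    - [0, 0, 0]
    - [0, 0, 0]
  dp:
    - [0, 0, 0.02]
    - [0, 0, 0.03]
    - [0, 0, 0.04]
    - [0, 0, 0.02]
    - [0, 0, 0]
  fingers: [0.07, 0.07, 0.07, 0.07, 0.07]

```text
clock: 23.38
position: [557.4, -120.4, 233.9]
ee_rot: [0.611, 0.791, -0.001, -0.0]
contact_force: [-0.3, 0.3, -0.6]
gripper_width: 69.9
```

```bash
python3 st.py; python3 - <<'E'
from h import *
w=cam("wrist");np.savez('w5.npz',**w);cv2.imwrite('pics/w5.png',w['img'][:,:,::-1])
p,A,B=capfit(w,(557,-120),z0=99,rad=130);print(p,A,B,mark(w,p,99))
E
```

```text
[ 557.4 -120.4  233.9] tilt(turn needed x,y) 0.0008 -0.0017 jaw 14.61 F [-0.31  0.29 -0.57] T [0.011 0.037 0.021] j [ 7.200e-02  2.910e-01 -1.250e-01  1.000e-03 -1.157e+00 -2.959e+00] 69.8995015785519 23.375
[ 557.62249561 -119.79219079] 7652.5 7801.637933933409 (125, array([23.43711301,  5.71132068]), np.float64(13.695311883083052))
```

View pics/w5.png

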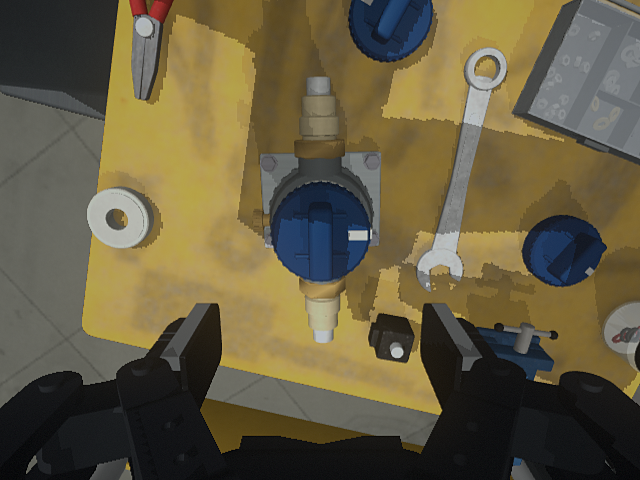

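The cap sits level and centred at (322,232), with its mark at (358,235). The tape, pliers and spanner are undisturbed, so I'm handing in.

```bash
python3 -c "
from bench import *
print(job_done())"
```

```text
the job is handed in; nothing more can be done
None
```

The blue cap is back on the strainer, hand-tight and let go, and I handed the job in at about 23.4 s of the 58 s allowed. No verdict was reported.

- **Which cap:** Three caps looked alike. I took the one farthest to the robot's left, at about (474, 125) mm.
- **Start of the thread:** I held it level on the neck with its mark about 60° clockwise past the bleed screw. First contact came about 8.2 mm below the rim.
- **Drop:** I turned it back about 90° at 4 N or less until it dropped about 5.5 mm, close to the expected 6 mm. The drop was at about 32° past the screw, just at the edge of the stated ±30°, which is within my measuring error.
- **Tightening:** I screwed it on 213° clockwise. It sat home at about 145°, 2.4 mm lower, and the torque then rose to 0.475 N m before I opened the fingers. That is above the 0.25 N m called enough and well under the 1 N m limit.

**Last checks:**
- The wrist camera put the cap within about 1 mm of the neck's axis.
- The mark had stayed where I tightened it, 13.7° against a final grip angle of 14.9°.
- The gripper was open and well above the cap, with no force on the wrist.
- By eye, the tape, the spanner and the visible part of the pliers looked undisturbed; I did not measure them.
- No check failed. I could not measure directly the clamping force left on the cap or its final level. The gripper was level within about 0.003 rad when it let go.

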